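# Grease the stirrer drive of the jar tester

## Robot

A 6-joint arm with a two-finger parallel gripper is mounted at the origin on the work surface. World frame = base frame: x ahead of the robot, y to its left, z up, the work surface at z = 0. Lengths are in m, angles in rad, forces in N, time in s.
With the tool pointing down it reaches from about 0.35 to 0.975 m from the base axis. Payload 17.4 kg.
Tool frame: the origin (TCP) lies on the centre line of the jaws, within the pads' length; the fingertips stand 17 mm ahead of it and the grasp point (between the pads) lies 2 mm behind it; z points along the fingers, y is the line along which they close (so a half turn about z gives the same grasp; the last joint's range is limited). The gripper opens to 85 mm and grips with 20 to 120 N. Pads are 22 mm wide; open, the fingers measure 114 mm over their backs; the gripper's body (76 mm by 85 mm) begins 54 mm behind the grasp point. The pads swing forward as they close: fully open they stand 13 mm farther back than shut.
Start: joints at [1.237, 0.116, 1.442, -0, 1.584, -0.038], TCP at [0.197, 0.646, 0.248] pointing down, gripper open.
Joint ranges: [-2.83, 2.83], [-0.83, 2.19], [0.07, 2.5], [-1.14, 4.28], [0.01, 3], [-2.97, 2.97]. Speed limits (rad/s): [1.89, 1.89, 2.22, 3.14, 3.14, 3.14].

## Interface

Orientations are given as a 3x3 rotation matrix whose columns are the frame's x, y, z axes.
In Python, from bench import arm, get_image, get_calibration, boxes_of gives the robot as it stands.
- The arm moves only by the shell command python3 -m crank 'ROWS' [FORCE]. ROWS is a JSON object whose one key "moves" holds a list of rows, each a list of 5 numbers: the opening, from 0 (shut) to 1 (fully open), then the shift along the tool's x, y, z in units of 40 mm (1.0 is 40 mm), then the turn about the tool's z in units of 6 degrees (1.0 is 6 degrees). A call has exactly 8 rows; each row is the pose to reach, as a shift and turn from the pose commanded when the call began, along the tool's axes at that moment; what a row does not reach only later rows make up. A row lasts 1/8 s, in which the tool goes at most 62.5 mm and 10.7 degrees, less where a joint would pass 70% of its speed; a pose out of reach is approached as far as the arm can. A call with a gripper value outside its range is refused whole. The fingers move at their own pace and stop on an object; FORCE is the grip in N (left out, the last holds). Time passes only in rows, so rows that repeat a pose let the fingers close, or fill a call up. It gives the time, the measured TCP pose, the force, the opening and the grip force at its end, in the units of the state.
- arm.state(): the state, without advancing time (a new reading comes with each control period).
- get_image(name): name is "scene" or "top"; returns the picture (420x560x3 uint8, blue, green, red); there is no depth.
- get_calibration(name): a dict with "vfov" (degrees; the focal length in pixels is half the picture's height over the tangent of half this angle, whatever the lens; pixels are square), "cx", "cy" (the principal point, pixels), "rvec" (rotation vector, rad) and "tvec" (3), from world to camera coordinates, as OpenCV has them. Camera axes: x right, y down, z forward; pixel columns grow to the right and rows downward; lengths in m; the calibration is good to about 2 mm. A picture is of the moment at which its call begins. get_calibration takes no time and is no camera call.
- arm.finish_job(): hands the job in; it is judged then, once.
Trained networks look in the newest picture that a camera, given by its name, has taken for a name from the list of things; names that differ only in an ending like _2 or _b are one class to them, and where a whole thing is asked for, a point or a joint stands for the part that bears it (a point fixed in the world has none). Each returns a list of dicts, best first, with "p" (0 to 1); they miss things now and then, are a little off and sometimes report something else, mostly with a low value. They report only what shows in the picture. A call takes as long as a camera call. They do not tell look-alikes from the thing itself.
- boxes_of(camera, thing): "extent" ([left, top, right, bottom] as shares, 0 to 1, of the picture: columns of its width, rows of its height, round what is visible of it).
The state is a dict: "t": time; "joint_pos": joint angles; "joint_vel": joint speeds; "tau": joint torques, N m; "tool_pos": TCP position; "eef_rot": TCP orientation; "ft_force": force on the tool from outside, world axes, zero at the start; "wrist_torque": the same for the moment, N m; "width": finger opening in m; "gripper_force": force on a finger pad.
Only numpy, scipy, OpenCV 4.12 (cv2) and the standard library are available. Lean on these libraries where they do the work, as an engineer would, in place of code of your own. Each camera call takes 0.05 s, during which the arm holds its last target. There are 200 camera calls.

## Task

Use the green-handled pry blade, not the fingers or the gun, to lever the yellow cover of the stirrer drive up and right back past upright, then lay the blade down flat on the bench. Take the red push-type grease gun out of its blue stand, press its nose squarely onto the tilted brass nipple until it snaps home, then keep pushing until the gun's sprung nose is almost fully pushed in, and finish while still gripping the gun and holding it pressed like that. Leave the amber jar, the beaker and the timer alone.

Things in the scene. Friction and masses are not known exactly. Their poses are not given: they have to be found in the camera images.
- drive: Fixed stirrer drive: steel gear case 150 x 130 x 48 mm high, grey motor at its far (+x) end. Origin: centre of the case's underside; front (black and orange strip) at -x. On the case top is a well: side walls at y = +-36 to 40 mm and back wall at x = 31 to 35, all up to z = 80; front wall at x = -51 to -55, only up to z = 70, so a slot 10 mm high lies between it and the closed cover.
- cover: Yellow cover plate 100 (x) x 84 (y) x 3 mm, 60 g, turning with the hinge. Origin on the hinge line, in the plane of its underside, at x = 36, z = 80.5 mm in the drive's frame; its -x axis points to the free front edge, 100 mm away, which closed overhangs the well's front wall by 9 mm.
- cover_hinge (a joint): Cover angle in rad: 0 closed, grows as it opens up and back (towards the drive's +x), stop at 2.1. The hinge is stiff (0.05 N m), so the cover stays where it is left; it starts closed or a little ajar.
- cover_edge (a point): Middle of the cover's free front edge, at its underside.
- nipple: Brass grease nipple in the well, leaning 25 degrees from upright towards the drive's front (-x). Origin at its foot on the well floor (drive frame 0, 0, 48 mm); its z axis is the nipple's axis, pointing up and forward. Stem 7 mm thick, hex foot 5 mm high.
- nipple_head (a point): Centre of the nipple's ball head, 14 mm in diameter, 20 mm up the nipple's axis from its foot.
- stand: Blue block 80 x 80 x 50 mm high, fixed, with an upright 37 mm hole through its middle. Origin: centre of its underside. The gun starts upright in it, its flange on the block's top.
- gun: Red push-type grease gun, 0.3 kg, upright in the stand. Origin: underside of its black flange (48 mm across, z = 0 to 8 mm). Above it a red square grip 28 x 28 mm, sides along x and y, z = 8 to 68, cap to 74; below it the steel nose to z = -36 mm, 29 mm across. Grip two flats just above the flange so that the fingertips push on the flange.
- gun_seat (a point): On the gun's axis in the nose, 22.8 mm below the gun's origin while the nose is out: the ball's centre is here once snapped on. z axis: the gun's axis, up to the grip. Four sprung jaws at the flared mouth (takes a ball up to 4 mm off centre) snap over the ball at about 6 N and then draw it in; their lips meet it when it is 12 mm below this point.
- gun_nose (a joint): How far the sprung nose is pushed into the gun: 0 out (rest) to 0.008 m at the stop. It begins to yield at 11 N, after the snap, and takes 15 N at the stop.
- blade: Pry blade lying on the bench, 110 g: green handle 100 (x) x 14 (y) x 26 (height) mm, origin at the centre of the handle's underside; the flat steel blade, 20 mm wide and 2.5 mm thick, leaves the handle's +x end, its mid-plane 7 mm above the handle's underside.
- blade_tip (a point): Middle of the blade's tip, 120 mm ahead (+x) of the blade's origin.
- reagent: Bystander: amber jar with a black lid, 68 mm across, 130 mm high; origin at the centre of its foot.
- beaker: Bystander: glass beaker, 84 mm across, 110 mm high; origin at the centre of its foot.
- timer: Bystander: white bench timer 30 x 70 x 60 mm high; origin at the centre of its foot.
Not all that is in view belongs to the job. There is more than one size of the stand; the one meant has the size given above.

How it is judged:
On the way, in this order (a step that is already met when the one before it is completed fails the run):
1. the cover is levered right back past upright with the blade (value of joint cover_hinge above 1.57 rad), for 0.2 s.
2. the gun's nose is snapped fully onto the nipple (z of nipple_head in the frame of gun_seat between -0.003 and 0.003 m and distance between nipple_head and gun_seat below 0.005 m and angle between the z axis of gun_seat and the z axis of nipple, either way round below 0.14 rad), for 0.2 s.
At the end, for the whole second after the job is handed in: Cover open past upright (1.57 rad); the ball within 5 mm of the nose seat (3 mm along the axis), axes within 8 degrees; gun gripped, nose pushed in over 5 of 8 mm, bearing on the nipple with over 8 N, nothing else carrying it; blade flat and still on the bench (all of step 2 and value of joint cover_hinge above 1.57 rad and value of joint gun_nose above 0.005 m and contact force between the fingers and gun above 3 N and contact force between gun and nipple above 8 N and contact force between gun and stand below 0.5 N and contact force between gun and cover below 0.5 N and linear speed of each of gun, blade below 0.02 m/s and height (world z) of blade below 0.03 m and angle between blade's own x axis and vertical above 1.4 rad and contact force between blade and drive below 0.3 N); the arm keeps its last pose, push and grip.
It fails at once if the cover is opened by the fingers, the arm or the gun instead of the blade (value of joint cover_hinge below 1.4 rad and contact force between any of the fingers, the arm, gun and cover above 0.5 N).
It fails at once if a bystander is disturbed (distance of any of reagent, beaker, timer from where it was at the start of the episode above 0.03 m).
It also fails if it takes over 72 s, if anything falls off the work surface, if the arm or the gripper's body presses on something with over 40 N, if the wrist force passes 120 N, or if a joint passes its speed limit or range.

## Working session

There is one attempt and no reset: what is moved stays moved. The work goes in short steps, Python scripts to look and compute and a shell command to move; the robot and the scene stay as the last step left them, time stands still between calls to the robot, and variables do not carry over. Pictures are saved under pics/ and viewed, at most 10 in all, crops included, and the job is handed in when it is done.

```bash
ls; mkdir -p pics
python3 - <<'E'
from bench import arm,get_image,get_calibration,boxes_of
import cv2
for n in("scene","top"):
    cv2.imwrite(f"pics/{n}0.png",get_image(n)); print(n,get_calibration(n))
    for th in("drive","cover","nipple","stand","gun","blade","reagent","beaker","timer"):
        print(th,[([round(v*(560 if i%2==0 else 420)) for i,v in enumerate(b["extent"])],round(b["p"],2)) for b in boxes_of(n,th)][:4])
print(arm.state())
E
```

```text
pics
scene {'vfov': 42.12907875091157, 'cx': 282.1088713045841, 'cy': 210.4824435189229, 'rvec': array([ 1.20210521,  2.45746091, -0.81497323]), 'tvec': array([ 0.36005611, -0.22720578,  1.86137456])}
drive [([237, 212, 309, 299], 0.93)]
cover [([256, 215, 297, 251], 0.61)]
nipple []
stand [([205, 163, 241, 193], 0.84), ([261, 126, 300, 171], 0.76), ([154, 133, 203, 181], 0.59)]
gun [([218, 151, 228, 172], 0.49), ([256, 216, 299, 252], 0.42)]
blade [([370, 269, 401, 312], 0.9), ([258, 214, 297, 251], 0.72)]
reagent [([163, 188, 189, 231], 0.73)]
beaker [([342, 309, 380, 356], 0.88)]
timer [([203, 119, 221, 144], 0.87), ([163, 189, 190, 232], 0.56), ([373, 269, 400, 316], 0.32)]
top {'vfov': 57.56880996147998, 'cx': 278.8784003106215, 'cy': 208.33090718500307, 'rvec': array([ 2.1478146 , -2.09495069,  0.20306835]), 'tvec': array([-0.10097158,  0.48450115,  0.88020752])}
drive [([229, 109, 289, 209], 0.73), ([123, 170, 139, 234], 0.26)]
cover [([240, 153, 282, 196], 0.56)]
nipple [([429, 262, 467, 279], 0.54)]
stand [([415, 174, 479, 231], 0.89), ([316, 271, 387, 336], 0.87), ([356, 20
[... 334 characters left out ...]
        1.58399450e+00, -3.77806471e-02]), 'joint_vel': array([-0.00053479, -0.00069665,  0.00044914,  0.00067083, -0.00080494,
       -0.0019162 ]), 'tau': array([-1.89714665e-03, -7.31715202e+01, -6.32648206e+01, -1.85281683e-04,
        3.16104106e-04,  3.37569281e-05]), 'tool_pos': array([0.19675589, 0.64568315, 0.24831012]), 'eef_rot': array([[-9.56570818e-01,  2.91500033e-01, -2.93190424e-06],
       [ 2.91500033e-01,  9.56570818e-01,  8.14692494e-06],
       [ 5.17940293e-06,  6.93846048e-06, -1.00000000e+00]]), 'ft_force': array([-0.1256545 , -0.70340217,  0.34032473]), 'wrist_torque': array([ 0.00437378, -0.0417823 ,  0.0631535 ]), 'gripper_force': 0.0, 'width': 0.08528729438204719}
```

Run:
```python
import cv2
for n in("scene","top"):
    cv2.imwrite(f"pics/{n}0b.png",cv2.resize(cv2.imread(f"pics/{n}0.png"),None,fx=1.4,fy=1.4,interpolation=cv2.INTER_CUBIC))
```

```text
(no output)
```

View pics/scene0b.png

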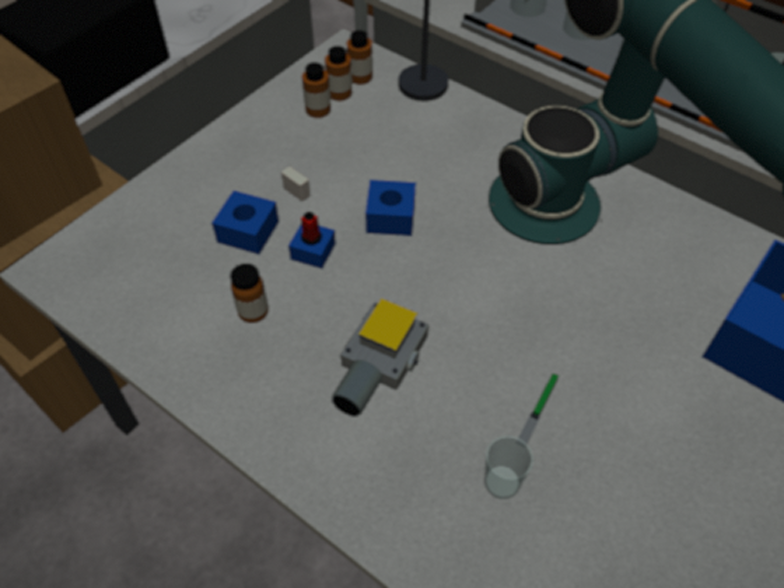

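View pics/top0b.png

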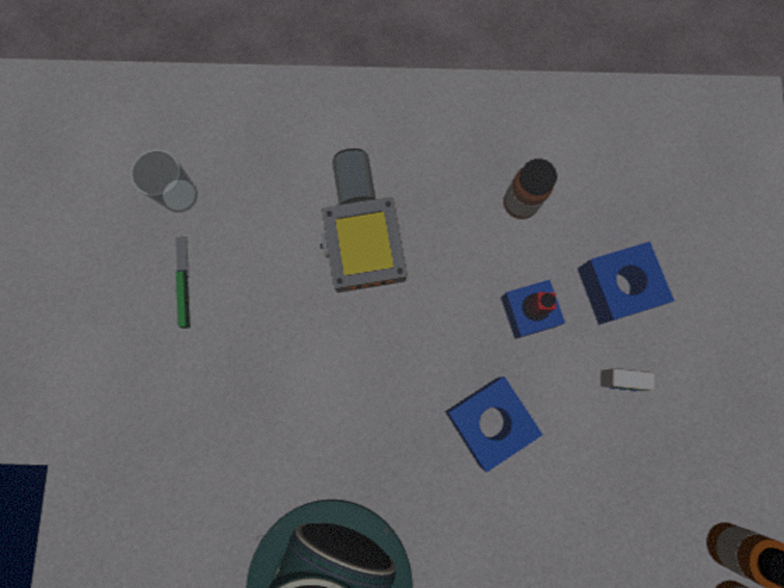

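```bash
cat > h.py <<'E'
import numpy as np,cv2
from bench import arm,get_image,get_calibration,boxes_of
from scipy.optimize import minimize
C={n:get_calibration(n) for n in("scene","top")}
def K(n):
    f=210/np.tan(np.radians(C[n]["vfov"]/2)); return np.array([[f,0,C[n]["cx"]],[0,f,C[n]["cy"]],[0,0,1]])
def proj(n,P): return cv2.projectPoints(np.asarray(P,float).reshape(-1,3),C[n]["rvec"],C[n]["tvec"],K(n),None)[0][:,0]
def tri(us,ut):
    M=[K(n)@np.c_[cv2.Rodrigues(C[n]["rvec"])[0],C[n]["tvec"]] for n in("scene","top")]
    X=cv2.triangulatePoints(M[0],M[1],np.array(us,float),np.array(ut,float)); return (X[:3]/X[3])[:,0]
def plane(n,u,z):
    R=cv2.Rodrigues(C[n]["rvec"])[0]; d=R.T@np.linalg.inv(K(n))@np.array([*u,1.]); c=-R.T@C[n]["tvec"]; return c+d*(z-c[2])/d[2]
def box(lo,hi): return np.array([[x,y,z] for x in(lo[0],hi[0]) for y in(lo[1],hi[1]) for z in(lo[2],hi[2])],float)
def place(P,p): # p=x,y,yaw[,z]
    c,s=np.cos(p[2]),np.sin(p[2]); z=p[3] if len(p)>3 else 0
    return P@np.array([[c,s,0],[-s,c,0],[0,0,1]])+[p[0],p[1],z]
S=6
def fill(n,P,off,shape):
    m=np.zeros(shape,np.uint8); h=cv2.convexHull(((proj(n,P)+.5-off)*S-.5).astype(np.float32))
    cv2.fillConvexPoly(m,np.round(h*16).astype(np.int32),255,shift=4); return m
def soft(w,off,n_roi): pass
def fit(masks,model,p0,step):
    """masks: {cam:(soft mask 0..1 full picture)}; match downsampled model silhouette"""
    def cost(p):
        e=0
        for n,m in masks.items():
            ys,xs=np.where(m>.3); x0,y0,x1,y1=xs.min()-8,ys.min()-8,xs.max()+9,ys.max()+9
            r=m[y0:y1,x0:x1]; f=fill(n,model(p),np.array([x0,y0]),(r.shape[0]*S,r.shape[1]*S))
            f=cv2.resize(f,(r.shape[1],r.shape[0]),interpolation=cv2.INTER_AREA)/255.
            f=cv2.GaussianBlur(f,(0,0),.7); e+=((f-r)**2).sum()/max(r.sum(),1)
        return e
    p0=np.array(p0,float); best=None
    for k in range(3):
        sx=np.vstack([p0]+[p0+np.eye(len(p0))[i]*step[i]*(1 if k%2==0 else -1) for i in range(len(p0))])
        o=minimize(cost,p0,method="Nelder-Mead",options=dict(initial_simplex=sx,maxiter=400,xatol=1e-5,fatol=1e-5)); p0=o.x
    return o.x,o.fun
def sat(img,h0,h1,roi,s0=90,s1=150,v=20):
    hsv=cv2.cvtColor(img,cv2.COLOR_BGR2HSV).astype(float); H=hsv[...,0]
    hm=((H>=h0)&(H<=h1)) if h0<=h1 else ((H>=h0)|(H<=h1))
    m=np.clip((hsv[...,1]-s0)/(s1-s0),0,1)*hm*(hsv[...,2]>v); o=np.zeros_like(m); x0,y0,x1,y1=roi; o[y0:y1,x0:x1]=m[y0:y1,x0:x1]; return o
E
cat > m.py <<'E'
from h import *
I={n:cv2.imread(f"pics/{n}0.png") for n in C}
g={"top":sat(I["top"],40,85,(115,180,145,245)),"scene":sat(I["scene"],40,85,(370,260,405,305))}
c=[np.average(np.argwhere(m>.5)[:,::-1],axis=0) for m in(g["scene"],g["top"])]
print("handle tri",tri(*c),[m.sum() for m in g.values()])
H=box((-.05,-.007,0),(.05,.007,.026))
X=tri(*c)
print("blade",fit(g,lambda p:place(H,p),[X[0],X[1],0,0],[.01,.01,.1,.005]))
y={"top":sat(I["top"],20,35,(225,140,300,210)),"scene":sat(I["scene"],20,35,(240,200,310,260))}
c=[np.average(np.argwhere(m>.5)[:,::-1],axis=0) for m in(y["scene"],y["top"])]
X=tri(*c);print("cover tri",X,[m.sum() for m in y.values()])
cov=box((-.1,-.042,0),(0,.042,.003))
def cm(p):
    c,s=np.cos(p[4]),np.sin(p[4]); return place(cov@np.array([[c,0,-s],[0,1,0],[s,0,c]]),p[:4])
# rotate so that free edge (-x) goes up by p[4]
print("check edge up",cm([0,0,0,0,.5])[0])
print("cover(hinge)",fit(y,cm,[X[0]+.05,X[1],0.05,.0805,.03],[.01,.01,.1,.005,.05]))
r={"top":sat(I["top"],165,8,(365,200,405,235),70,150),"scene":sat(I["scene"],165,8,(210,145,235,180),70,150)}
c=[np.average(np.argwhere(m>.5)[:,::-1],axis=0) for m in(r["scene"],r["top"])]
X=tri(*c);print("grip tri",X)
G=box((-.014,-.014,.008),(.014,.014,.068))
print("gun",fit(r,lambda p:place(G,p),[X[0],X[1],.2,.05],[.01,.01,.2,.005]))
b={"top":sat(I["top"],100,130,(350,195,410,245)),"scene":sat(I["scene"],100,130,(200,155,245,195))}
B=box((-.04,-.04,0),(.04,.04,.05))
print("stand",fit(b,lambda p:place(B,p),[X[0],X[1],.2],[.01,.01,.2]))
for n in ("top",): print([ (k,[plane(n,u,z).round(3)]) for k,u,z in (("reagent",(373,147),0),("timer",(448,271),.06),("beaker",(128,139),0))])
E
python3 m.py
```

```text
handle tri [0.47010179 0.28489283 0.017593  ] [np.float64(146.64999999999998), np.float64(119.93333333333334)]
blade (array([ 0.47000288,  0.28493503,  0.18649435, -0.00297922]), np.float64(1.5352874586712608))
cover tri [ 0.56282997 -0.04009309  0.07968905] [np.float64(1407.9499999999998), np.float64(893.15)]
check edge up [-0.08775826 -0.042       0.04794255]
cover(hinge) (array([ 0.61225243, -0.03081845,  0.19561695,  0.07932841,  0.00893859]), np.float64(0.04753374709376505))
grip tri [ 0.4665763  -0.33798527  0.08085979]
gun (array([ 0.46548919, -0.3372388 ,  0.49340658,  0.04179076]), np.float64(1.8855653016801934))
stand (array([ 0.46582486, -0.33763917,  0.3417778 ]), np.float64(1.131284168989418))
[('reagent', [array([ 0.666, -0.332,  0.   ])]), ('timer', [array([ 0.346, -0.484,  0.06 ])]), ('beaker', [array([0.672, 0.314, 0.   ])])]
```

Run:
```python
from h import *
I={n:cv2.imread(f"pics/{n}0.png") for n in C}
np.set_printoptions(linewidth=250)
for n,(x0,y0,x1,y1) in {"top":(122,190,138,238)}.items():
    hsv=cv2.cvtColor(I[n],cv2.COLOR_BGR2HSV)[y0:y1:2,x0:x1]
    for k in range(2): print(hsv[...,k])
hsv=cv2.cvtColor(I["top"],cv2.COLOR_BGR2HSV)
print(hsv[200:244:3,354:406:3,0]);print(hsv[200:244:3,354:406:3,1])
for n,u in {"top":((183,326),(181,271),(182,237)),"scene":((555,376),(537,416),(521,440))}.items():
    print([plane(n,(a/1.4,b/1.4),z)[:2].round(3) for (a,b),z in zip(u,(.026,.026,.007))])
```

```text
[[150 120 120 130 110 107  90 113 120 120 103 115 130 126 120 105]
 [  0 132 150 126 140 133 124 125 115 115 120 115 120 150 150 138]
 [126 150 143  72  65  67  68  67  69  71  90  94 130 140 150 135]
 [120 120 155  72  67  68  65  66  63  62  90 140 120 120 140 135]
 [135 140 150  67  67  67  65  66  67  68  73  60 114 140  75 140]
 [132 150 150  64  67  69  67  68  63  69  75  64   0 135 126 144]
 [ 75 150 146  73  65  69  67  67  65  63  65  60  60 110 140 105]
 [105 150 165  73  67  67  67  66  64  69  68  75  54 140 165 100]
 [135   0 138  67  69  66  69  67  66  67  68  57  73 135 145 100]
 [140 110 150  75  62  68  67  65  67  63  60  70  63  90 143 135]
 [150 135 130 105  63  66  67  66  66  68  86  69  77 105 150 140]
 [140 150 150  75  67  66  67  64  66  69  67  67  68 130 132 120]
 [120 135 143 130  70  65  67  64  66  64  67  65  68  90 150 135]
 [160 130 144 160  66  66  65  68  70  64  64  78  69 120 140 150]
 [110 120 135 143  65  66  66  68  68  69  66  57  51  75 130 120]
 [120 150 120 130  68  68  68  66  66  67  63  67  68   0 130 120]
 [130 140 120 158  60  68  6
[... 3809 characters left out ...]
1  93 120  97  88 134 169   5   9]
 [  5   5   6  85 138 174 151  33  56  66  42  51  27 152 153 165  26   7]
 [  7   7   7  67  88 163 164 166 112  19   6  43 153 169 167 164 120   9]
 [  5   9   7  21 101 163 168 157 165 156 169 179 170 176 164 172 149   7]
 [  7   9   2  11 116 135 162 165 163 172 159 163 181 167  61   9   9   7]
 [  5   7   9   7  72  78 157 162 158 185 129  30  11   2  11   9   9   7]
 [ 11  10   9   5  22  90 157  89  13   7   7   9   9  11   7   7   7   7]
 [  2   2  11   7   5  14   7   5   7   7   7   7   5   9   9   4   2   5]]
[array([0.421, 0.272]), array([0.519, 0.285]), array([0.587, 0.297])]
[array([0.426, 0.281]), array([0.525, 0.299]), array([0.578, 0.299])]
```

```bash
python3 - <<'E'
s=open('h.py').read()
s=s.replace("f=fill(n,model(p),np.array([x0,y0]),(r.shape[0]*S,r.shape[1]*S))","f=rend(n,model(p),np.array([x0,y0]),(r.shape[0]*S,r.shape[1]*S))")
s=s.replace("def soft(w,off,n_roi): pass","""def rend(n,M,off,sh):
    if isinstance(M,tuple): return cv2.subtract(fill(n,M[0],off,sh),fill(n,M[1],off,sh))
    return fill(n,M,off,sh)
def hullm(m):
    o=np.zeros(m.shape,np.uint8); cv2.fillConvexPoly(o,cv2.convexHull(np.argwhere(m>.5)[:,::-1].astype(np.int32)),1); return o.astype(float)""")
open('h.py','w').write(s)
E
cat > m.py <<'E'
from h import *
I={n:cv2.imread(f"pics/{n}0.png") for n in C}
def rep(name,ms,model,p0,st):
    for k in (ms,{"top":ms["top"]},{"scene":ms["scene"]}):
        q=st if len(k)>1 else st[:3]; x=p0 if len(k)>1 else p0[:3]
        r,c=fit(k,lambda p:model(list(p) if len(p)>3 else list(p)+p0[3:]),x,q); print(name,list(k),r.round(4),round(c,3))
g={"top":sat(I["top"],40,90,(115,180,145,245),25,65),"scene":sat(I["scene"],40,90,(370,260,405,305),25,65)}
H=box((-.05,-.007,0),(.05,.007,.026))
rep("blade",g,lambda p:place(H,p),[.47,.285,.15,0.],[.01,.01,.05,.005])
r={"top":sat(I["top"],150,12,(376,200,405,235),30,60),"scene":sat(I["scene"],160,12,(210,145,235,180),40,90)}
print([m.sum() for m in r.values()])
G=box((-.014,-.014,.008),(.014,.014,.068));Cp=box((-.014,-.014,.068),(.014,.014,.074))
for y in(.1,.35,.6,.8): rep("gun",r,lambda p:(place(G,p),place(Cp,p)),[.4655,-.3375,y,.05],[.01,.01,.1,.005])
b={"top":hullm(sat(I["top"],105,120,(350,195,410,245),60,100)),"scene":hullm(sat(I["scene"],105,120,(200,155,245,195),60,100))}
B=box((-.04,-.04,0),(.04,.04,.05))
rep("stand",b,lambda p:place(B,p),[.4655,-.3375,.35,0.],[.01,.01,.1,.005])
E
python3 m.py
```

```text
blade ['top', 'scene'] [ 0.4693  0.2844  0.1489 -0.0016] 0.236
blade ['top'] [0.4707 0.2836 0.156 ] 0.125
blade ['scene'] [0.4659 0.2841 0.1494] 0.084
[np.float64(193.79999999999998), np.float64(192.0)]
gun ['top', 'scene'] [ 0.4667 -0.337   0.1933  0.0606] 0.626
gun ['top'] [ 0.4696 -0.3425  0.1339] 0.297
gun ['scene'] [ 0.4618 -0.3384  0.5428] 0.222
gun ['top', 'scene'] [ 0.4668 -0.3369  0.1788  0.0603] 0.628
gun ['top'] [ 0.4697 -0.3427  0.08  ] 0.296
gun ['scene'] [ 0.4618 -0.3385  0.5468] 0.223
gun ['top', 'scene'] [ 0.4667 -0.3366  1.0694  0.0636] 0.644
gun ['top'] [ 0.4697 -0.3428  1.6601] 0.296
gun ['scene'] [ 0.4614 -0.3385  0.5725] 0.223
gun ['top', 'scene'] [ 0.4665 -0.3364  1.0437  0.0633] 0.644
gun ['top'] [ 0.4697 -0.3428  1.6602] 0.296
gun ['scene'] [ 0.461  -0.3399  1.0842] 0.226
stand ['top', 'scene'] [ 0.4659 -0.3374  0.3208  0.0016] 0.09
stand ['top'] [ 0.4667 -0.3389  0.3086] 0.022
stand ['scene'] [ 0.4647 -0.3367  0.3487] 0.054
```

```bash
cat >> h.py <<'E'
def go(pos,yaw=None,R=None,p=None):
    """units for moves: shift in tool axes, turn about tool z; from the measured pose"""
    s=arm.state(); R=s["eef_rot"]; p=s["tool_pos"]; d=R.T@(np.array(pos)-p)/.04
    y=np.arctan2(R[1,0],R[0,0]); t=0 if yaw is None else -np.degrees((yaw-y+np.pi)%(2*np.pi)-np.pi)/6
    print("t",round(s["t"],2),"pos",p.round(4),"yaw",round(y,4),"F",s["ft_force"].round(1),"w",round(s["width"],4),"-> shift",d.round(3),"turn",round(t,3),"rows>=",round(np.linalg.norm(d)*40/62.5,1),round(abs(t)*6/10.7,1))
E
python3 - <<'E'
from h import *
a=cv2.resize(cv2.imread("pics/scene0.png")[140:200,150:250],(600,360),interpolation=cv2.INTER_CUBIC)
b=cv2.resize(cv2.imread("pics/top0.png")[190:250,345:410],(390,360),interpolation=cv2.INTER_CUBIC)
b2=cv2.resize(b,(300,277)); 
o=np.zeros((590,600,3),np.uint8);o[:360-0]=a[:360]; o=np.vstack([a[:300],np.hstack([b[:300],np.zeros((300,210,3),np.uint8)])]); cv2.imwrite("pics/crop1.png",o)
go((.480,.2855,.12),3.141593+.153)
E
```

```text
t 1.0 pos [0.1968 0.6457 0.2483] yaw 2.8458 F [-0.1 -0.7  0.3] w 0.0853 -> shift [-9.398 -6.549  3.208] turn -4.286 rows>= 7.6 2.4
```

View pics/crop1.png

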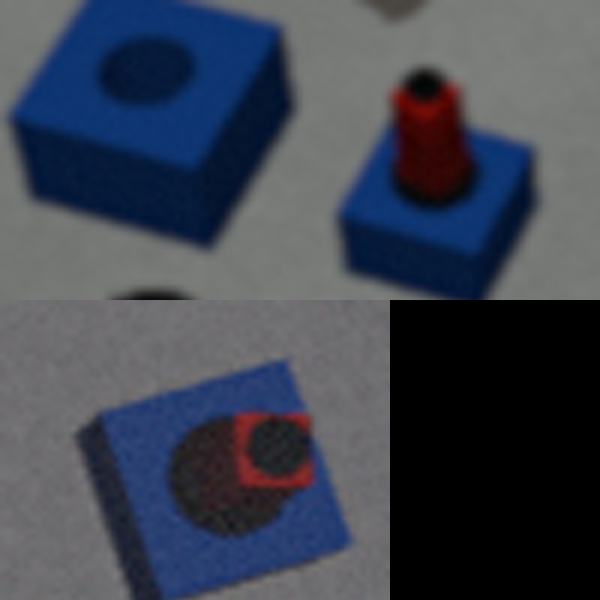

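```bash
python3 -m crank '{"moves":[[1,-1.5,-1,0.4,-1],[1,-2.8,-2,0.8,-2],[1,-4.1,-2.9,1.2,-3],[1,-5.4,-3.8,1.7,-4.286],[1,-6.7,-4.7,2.2,-4.286],[1,-8,-5.6,2.7,-4.286],[1,-9.2,-6.4,3.1,-4.286],[1,-9.398,-6.549,3.208,-4.286]]}' 60
python3 - <<'E'
from h import *
P=[plane("top",(344.5+x/6,189.5+(y-300)/6),.118) for x,y in((237,413),(312,415),(312,488),(240,488))]
P=np.array(P)[:,:2]; print(P.round(4),P.mean(0),[np.arctan2(*(P[(i+1)%4]-P[i])[::-1])*57.3 for i in range(4)],[np.linalg.norm(P[(i+1)%4]-P[i]) for i in range(4)])
go((.480,.2855,.021),3.141593+.153)
E
```

```text
t: 2.0
tool_pos: [0.4812, 0.2833, 0.1194]
eef_rot: [[-0.989, -0.151, 0.0], [-0.151, 0.989, -0.0], [0.0, -0.0, -1.0]]
ft_force: [1.3, 0.6, 0.0]
width: 0.0853
gripper_force: 0.0
[[ 0.479  -0.3239]
 [ 0.4789 -0.3518]
 [ 0.4514 -0.3509]
 [ 0.4507 -0.3243]] [ 0.46498764 -0.33773348] [np.float64(-90.1207401994704), np.float64(178.08844673269158), np.float64(91.44418412277857), np.float64(0.678992784139889)] [np.float64(0.027929696140773348), np.float64(0.02756822807988932), np.float64(0.026677044436090216), np.float64(0.02827949083833368)]
t 2.0 pos [0.4812 0.2833 0.1194] yaw -2.9901 F [1.3 0.6 0. ] w 0.0853 -> shift [0.021 0.059 2.459] turn -0.014 rows>= 1.6 0.0
```

```bash
python3 -m crank '{"moves":[[1,0,0,0.8,0],[1,0,0,1.6,0],[1,0,0,2.2,0],[1,0,0,2.46,0],[0.5,0,0,2.46,0],[0,0,0,2.46,0],[0,0,0,2.46,0],[0,0,0,2.46,0]]}' 60
python3 -m crank '{"moves":[[0,0,0,0,0],[0,0,0,0,0],[0,0,0,-0.5,0],[0,0,0,-1.2,0],[0,0,0,-2,0],[0,0,0,-2.8,0],[0,0,0,-2.8,0],[0,0,0,-2.8,0]]}' 60
python3 - <<'E'
from h import *
for n in C: cv2.imwrite(f"pics/{n}1.png",get_image(n))
I={n:cv2.imread(f"pics/{n}1.png") for n in C}
hyaw=.1956; e=np.array([np.cos(hyaw),np.sin(hyaw)]); h=np.array([.6122,-.0308])
tip=h+(-.125)*e; g=tip-.110*e; print("pre",g); go((*g,.09),3.1416+hyaw)
E
```

```text
t: 3.0
tool_pos: [0.4803, 0.2857, 0.0223]
eef_rot: [[-0.988, -0.152, 0.001], [-0.152, 0.988, 0.0], [-0.001, 0.0, -1.0]]
ft_force: [-8.1, -3.5, 36.5]
width: 0.0128
gripper_force: 58.7
t: 4.0
tool_pos: [0.4798, 0.2854, 0.1335]
eef_rot: [[-0.988, -0.152, -0.0], [-0.152, 0.988, -0.0], [0.0, -0.0, -1.0]]
ft_force: [-0.5, 0.2, -1.8]
width: 0.0129
gripper_force: 58.7
pre [ 0.38168116 -0.07647346]
t 4.1 pos [0.4796 0.2853 0.1327] yaw -2.9886 F [-0.1  0.1 -1.2] w 0.0123 -> shift [ 3.796 -8.565  1.077] turn -0.407 rows>= 6.0 0.2
```

```bash
python3 -m crank '{"moves":[[0,1.1,-1,0,0],[0,2.2,-2,0,0],[0,3.2,-3.1,0,-0.2],[0,3.796,-4.3,0,-0.407],[0,3.796,-5.7,0,-0.407],[0,3.796,-7,0,-0.407],[0,3.796,-8.2,0,-0.407],[0,3.796,-8.565,0.3,-0.407]]}' 60
python3 -m crank '{"moves":[[0,0,0,0.3,0],[0,0,0,0.5,0],[0,0,0,0.7,0],[0,0,0,0.76,0],[0,0,0,0.76,0],[0,0,0,0.76,0],[0,0,0,0.76,0],[0,0,0,0.76,0]]}' 60
python3 - <<'E'
from h import *
for n in C: cv2.imwrite(f"pics/{n}2.png",get_image(n))
go((.3817,-.0765,.0903),3.1416+.1956)
s=arm.state();print(s["joint_pos"].round(2))
a=cv2.imread("pics/scene2.png")[170:300,220:360];b=cv2.imread("pics/top2.png")[130:290,200:330]
a=cv2.resize(a,(400,371),interpolation=cv2.INTER_CUBIC);b=cv2.resize(b,(400,492),interpolation=cv2.INTER_CUBIC)
o=np.zeros((492,800,3),np.uint8);o[:371,:400]=a;o[:,400:]=b;cv2.imwrite("pics/c2.png",o)
E
```

```text
t: 5.1
tool_pos: [0.3822, -0.0784, 0.1213]
eef_rot: [[-0.981, -0.191, 0.0], [-0.191, 0.981, -0.0], [0.0, -0.0, -1.0]]
ft_force: [-0.4, 0.3, -2.0]
width: 0.0125
gripper_force: 58.9
t: 6.1
tool_pos: [0.3822, -0.0763, 0.0913]
eef_rot: [[-0.981, -0.194, 0.0], [-0.194, 0.981, -0.0], [-0.0, -0.0, -1.0]]
ft_force: [0.4, 0.4, -1.8]
width: 0.0127
gripper_force: 58.9
t 6.2 pos [ 0.3822 -0.0763  0.0913] yaw -2.946 F [-0.5 -0.7 -0.6] w 0.0125 -> shift [ 0.013 -0.004  0.024] turn -0.0 rows>= 0.0 0.0
[-0.26 -0.47  2.21  0.    1.4  -2.03]
```

View pics/c2.png

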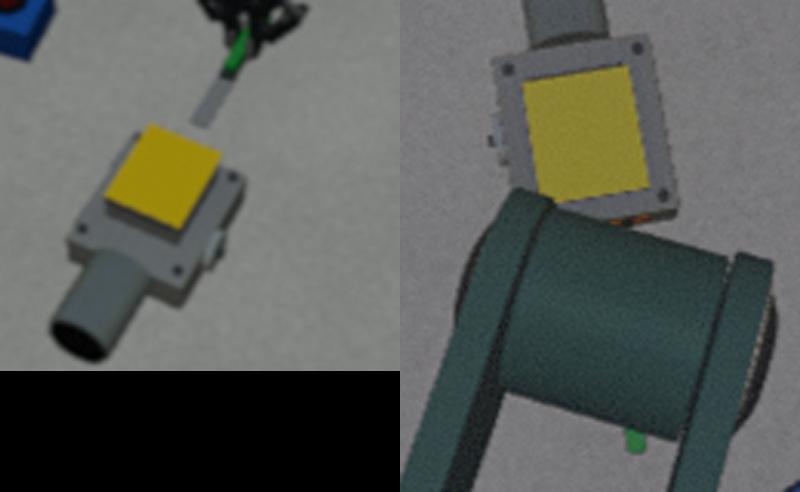

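Run:
```python
from h import *
s=arm.state();e=-s["eef_rot"][:,0];t=s["tool_pos"]+.1096*e; l=s["eef_rot"][:,1]*.01
for dz in(-.02,-.015,-.01): print(dz,((proj("scene",[t+[0,0,dz],t+l+[0,0,dz],t-l+[0,0,dz]])+.5-[220,170])*[400/140,371/130]).round(0).tolist())
h=np.array([.6122,-.0308]);c,sn=np.cos(.1956),np.sin(.1956)
def dv(p): d=p[:2]-h; return [d@[c,sn],d@[-sn,c],p[2]]
print("tip rel hinge (drive axes)",np.round(dv(t),4))
```

```text
-0.02 [[196.0, 128.0], [205.0, 131.0], [187.0, 124.0]]
-0.015 [[196.0, 125.0], [205.0, 128.0], [187.0, 121.0]]
-0.01 [[196.0, 122.0], [205.0, 126.0], [188.0, 118.0]]
tip rel hinge (drive axes) [-1.249e-01  1.000e-04  9.130e-02]
```

```bash
python3 -m crank '{"moves":[[0,-0.2,0,0.01,0],[0,-0.4,0,0.01,0],[0,-0.6,0,0.01,0],[0,-0.8,0,0.01,0],[0,-1,0,0.01,0],[0,-1.2,0,0.01,0],[0,-1.35,0,0.01,0],[0,-1.35,0,0.01,0]]}' 60
python3 - <<'E'
import numpy as np
# arc rows: r=.071, 16 steps to 116deg
for d in np.linspace(0,116,17): 
    a=np.radians(d); print(round(d),"x",round(-(.071-.071*np.cos(a))/.04,2),"z",round(-(.003+.071*np.sin(a))/.04,2))
E
```

```text
t: 7.2
tool_pos: [0.4354, -0.0657, 0.0907]
eef_rot: [[-0.981, -0.195, -0.0], [-0.195, 0.981, 0.0], [0.0, 0.0, -1.0]]
ft_force: [0.4, -0.1, -1.0]
width: 0.0128
gripper_force: 58.9
0 x -0.0 z -0.08
7 x -0.01 z -0.3
14 x -0.06 z -0.52
22 x -0.13 z -0.73
29 x -0.22 z -0.94
36 x -0.34 z -1.12
44 x -0.49 z -1.3
51 x -0.65 z -1.45
58 x -0.83 z -1.58
65 x -1.03 z -1.69
72 x -1.24 z -1.77
80 x -1.46 z -1.82
87 x -1.68 z -1.85
94 x -1.91 z -1.85
102 x -2.13 z -1.81
109 x -2.35 z -1.76
116 x -2.55 z -1.67
```

```bash
python3 -m crank '{"moves":[[0,-0.01,0,-0.3,0],[0,-0.06,0,-0.52,0],[0,-0.13,0,-0.73,0],[0,-0.22,0,-0.94,0],[0,-0.34,0,-1.12,0],[0,-0.49,0,-1.3,0],[0,-0.65,0,-1.45,0],[0,-0.83,0,-1.58,0]]}' 60
python3 -m crank '{"moves":[[0,-0.2,0,-0.11,0],[0,-0.41,0,-0.19,0],[0,-0.63,0,-0.24,0],[0,-0.85,0,-0.27,0],[0,-1.08,0,-0.27,0],[0,-1.3,0,-0.23,0],[0,-1.52,0,-0.18,0],[0,-1.72,0,-0.1,0]]}' 60
python3 - <<'E'
from h import *
for n in C: cv2.imwrite(f"pics/{n}3.png",get_image(n))
a=cv2.imread("pics/scene3.png")[150:300,220:360];b=cv2.imread("pics/top3.png")[100:260,200:330]
a=cv2.resize(a,(400,429),interpolation=cv2.INTER_CUBIC);b=cv2.resize(b,(400,492),interpolation=cv2.INTER_CUBIC)
o=np.zeros((492,800,3),np.uint8);o[:429,:400]=a;o[:,400:]=b;cv2.imwrite("pics/c3.png",o)
E
```

```text
t: 8.2
tool_pos: [0.4682, -0.0592, 0.1544]
eef_rot: [[-0.981, -0.194, 0.0], [-0.194, 0.981, -0.0], [-0.0, -0.0, -1.0]]
ft_force: [-1.2, -1.0, -1.3]
width: 0.0126
gripper_force: 58.8
t: 9.2
tool_pos: [0.5357, -0.0458, 0.1577]
eef_rot: [[-0.981, -0.194, -0.0], [-0.194, 0.981, 0.0], [0.0, 0.0, -1.0]]
ft_force: [-2.0, -0.7, -1.6]
width: 0.0124
gripper_force: 58.9
```

View pics/c3.png

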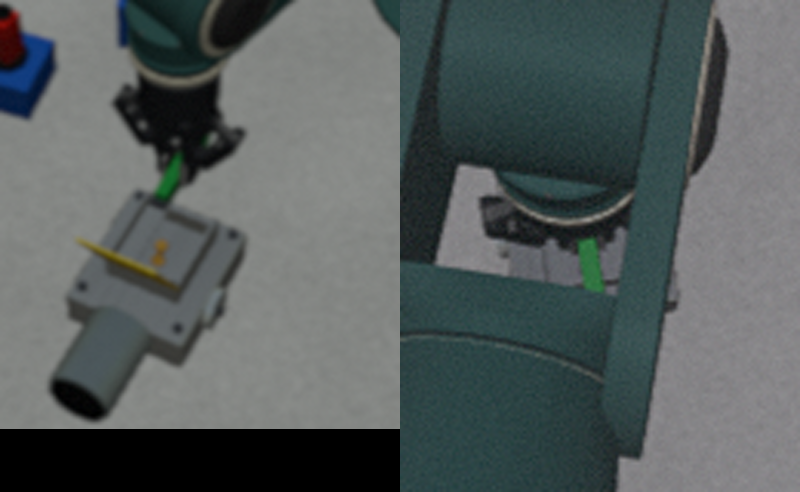

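Run:
```python
from h import *
go((.46,.20,.158)); go((.46,.20,.0237))
```

```text
t 9.3 pos [ 0.5356 -0.0457  0.1573] yaw -2.9457 F [ 0.   0.2 -1.6] w 0.0129 -> shift [ 0.659  6.393 -0.014] turn 0 rows>= 4.1 0.0
t 9.3 pos [ 0.5356 -0.0457  0.1573] yaw -2.9457 F [ 0.   0.2 -1.6] w 0.0129 -> shift [0.657 6.392 3.343] turn 0 rows>= 4.6 0.0
```

```bash
python3 -m crank '{"moves":[[0,1,0,0,0],[0,1.8,0.4,0,0],[0,1.8,1.7,0,0],[0,1.5,3,0,0],[0,1.1,4.3,0,0],[0,0.7,5.6,0.3,0],[0,0.657,6.392,1,0],[0,0.657,6.392,1.9,0]]}' 60
python3 -m crank '{"moves":[[0,0,0,0.6,0],[0,0,0,1.1,0],[0,0,0,1.35,0],[0,0,0,1.443,0],[0,0,0,1.443,0],[0.25,0,0,1.443,0],[0.5,0,0,1.443,0],[0.7,0,0,1.443,0]]}' 60
python3 - <<'E'
from h import *
go((.465,-.338,.25),3.14159)
E
```

```text
t: 10.3
tool_pos: [0.4595, 0.2018, 0.0817]
eef_rot: [[-0.98, -0.197, 0.001], [-0.197, 0.98, 0.001], [-0.001, 0.001, -1.0]]
ft_force: [0.1, -0.4, -0.9]
width: 0.0125
gripper_force: 59.0
t: 11.3
tool_pos: [0.4598, 0.1998, 0.0246]
eef_rot: [[-0.981, -0.194, 0.0], [-0.194, 0.981, 0.0], [-0.0, 0.0, -1.0]]
ft_force: [-0.2, 0.1, -0.1]
width: 0.0568
gripper_force: 0.0
t 11.3 pos [0.4598 0.1998 0.0246] yaw -2.946 F [-0.2  0.1 -0.1] w 0.0568 -> shift [  2.484 -13.214  -5.638] turn 1.868 rows>= 9.3 1.0
```

```bash
python3 -m crank '{"moves":[[0.7,0,0,-1.4,0],[0.7,0,0,-2.8,0],[1,0.3,-1,-3.8,0.5],[1,0.6,-2.4,-4.5,1],[1,0.9,-3.8,-5,1.5],[1,1.2,-5.2,-5.4,1.868],[1,1.5,-6.7,-5.638,1.868],[1,1.7,-8.2,-5.638,1.868]]}' 60
python3 - <<'E'
from h import *
go((.465,-.338,.15),3.14159)
for n in C: cv2.imwrite(f"pics/{n}4.png",get_image(n))
E
```

```text
t: 12.3
tool_pos: [0.4565, -0.1372, 0.2512]
eef_rot: [[-1.0, 0.0, 0.002], [0.0, 1.0, -0.001], [-0.002, -0.001, -1.0]]
ft_force: [1.0, 1.3, -0.1]
width: 0.0849
gripper_force: 0.0
t 12.3 pos [ 0.4565 -0.1372  0.2512] yaw 3.1415 F [ 1.   1.3 -0.1] w 0.0849 -> shift [-0.207 -5.018  2.533] turn -0.0 rows>= 3.6 0.0
```

```bash
python3 -m crank '{"moves":[[1,0,-1.3,0,0],[1,-0.1,-2.6,0,0],[1,-0.2,-3.9,0,0],[1,-0.2,-5,0.3,0],[1,-0.2,-5,1,0],[1,-0.2,-5,1.8,0],[1,-0.2,-5,2.5,0],[1,-0.2,-5,2.5,0]]}' 60
python3 - <<'E'
from h import *
go((.465,-.338,.080),3.14159)
for n in C: cv2.imwrite(f"pics/{n}4.png",get_image(n))
I={n:cv2.imread(f"pics/{n}4.png") for n in C}
g={"top":sat(I["top"],40,90,(115,150,300,270),25,65),"scene":sat(I["scene"],40,90,(300,220,405,305),25,65)}
H=box((-.05,-.007,0),(.05,.007,.026))
for k in (g,{"scene":g["scene"]},{"top":g["top"]}):
    try: print("blade",fit(k,lambda p:place(H,p),[.45,.198,.195],[.01,.01,.05]))
    except Exception as e: print(e)
E
```

```text
t: 13.4
tool_pos: [0.4642, -0.3343, 0.1479]
eef_rot: [[-1.0, -0.0, -0.003], [-0.0, 1.0, 0.002], [0.003, 0.002, -1.0]]
ft_force: [-0.6, 0.3, 1.1]
width: 0.0851
gripper_force: 0.0
t 13.4 pos [ 0.4642 -0.3343  0.1479] yaw -3.1413 F [-0.6  0.3  1.1] w 0.0851 -> shift [-0.024 -0.097  1.698] turn 0.003 rows>= 1.1 0.0
blade (array([0.44930881, 0.19900546, 0.2074788 ]), np.float64(0.2503875377432948))
blade (array([0.44498863, 0.19800284, 0.19722825]), np.float64(0.09874651485218312))
blade (array([0.45056029, 0.19864017, 0.20657305]), np.float64(0.12815512534920617))
```

```bash
python3 -m crank '{"moves":[[1,-0.01,-0.1,0.4,0],[1,-0.01,-0.1,0.8,0],[1,-0.01,-0.1,1.2,0],[1,-0.01,-0.1,1.5,0],[1,-0.01,-0.1,1.7,0],[0.8,-0.01,-0.1,1.7,0],[0.5,-0.01,-0.1,1.7,0],[0.3,-0.01,-0.1,1.7,0]]}' 30
python3 -m crank '{"moves":[[0.2,0,0,0,0],[0,0,0,0,0],[0,0,0,0,0],[0,0,0,0,0],[0,0,0,0,0],[0,0,0,0,0],[0,0,0,0,0],[0,0,0,0,0]]}' 30
python3 - <<'E'
from h import *
I={"top":cv2.imread("pics/top0.png")}
y={"top":sat(I["top"],20,35,(225,140,300,210),25,65)}
cov=box((-.1,-.042,0),(0,.042,.003))
print(fit(y,lambda p:place(cov,[*p,.0805]),[.612,-.031,.19],[.01,.01,.05]))
s={"scene":sat(cv2.imread("pics/scene0.png"),20,35,(240,200,310,260),25,65)}
print(fit(s,lambda p:place(cov,[*p,.0805]),[.612,-.031,.19],[.01,.01,.05]))
E
```

```text
t: 14.5
tool_pos: [0.4654, -0.3393, 0.0824]
eef_rot: [[-1.0, -0.0, 0.001], [-0.0, 1.0, -0.001], [-0.001, -0.001, -1.0]]
ft_force: [-0.2, -0.9, 0.0]
width: 0.0326
gripper_force: 0.0
t: 15.5
tool_pos: [0.4654, -0.3393, 0.0824]
eef_rot: [[-1.0, -0.0, 0.001], [-0.0, 1.0, -0.0], [-0.001, -0.0, -1.0]]
ft_force: [-0.9, 2.0, 6.1]
width: 0.0279
gripper_force: 30.6
(array([ 0.61294339, -0.03200924,  0.19166848]), np.float64(0.018217838385566083))
(array([ 0.61098374, -0.02916346,  0.20674391]), np.float64(0.039166412737264004))
```

```bash
python3 -m crank '{"moves":[[0,0,0,-0.1,0],[0,0,0,-0.2,0],[0,0,0,-0.3,0],[0,0,0,-0.45,0],[0,0,0,-0.45,0],[0,0,0,-0.45,0],[0,0,0,-0.45,0],[0,0,0,-0.45,0]]}' 25
python3 -m crank '{"moves":[[0,0.05,0,0,0],[0,0.1,0,0,0],[0,0.15,0,0,0],[0,0.2,0,0,0],[0,0.25,0,0,0],[0,0.3,0,0,0],[0,0.33,0,0,0],[0,0.33,0,0,0]]}' 25
python3 - <<'E'
from bench import arm
s=arm.state();print(s["ft_force"].round(2),s["wrist_torque"].round(3),s["tool_pos"].round(4))
E
```

```text
t: 16.5
tool_pos: [0.4651, -0.3391, 0.0996]
eef_rot: [[-1.0, -0.0, -0.0], [-0.0, 1.0, 0.0], [0.0, 0.0, -1.0]]
ft_force: [0.2, -0.0, -2.7]
width: 0.0279
gripper_force: 29.6
t: 17.5
tool_pos: [0.4524, -0.3391, 0.1002]
eef_rot: [[-1.0, -0.0, 0.001], [-0.0, 1.0, -0.0], [-0.001, -0.0, -1.0]]
ft_force: [5.4, 2.4, -1.8]
width: 0.0277
gripper_force: 29.8
[ 5.37  2.43 -1.8 ] [ 0.365 -1.157 -0.023] [ 0.4524 -0.3391  0.1002]
```

```bash
python3 -m crank '{"moves":[[0,0.05,0,0,0],[0,0.1,0,0,0],[0,0.15,0,0,0],[0,0.2,0,0,0],[0,0.25,0,0,0],[0,0.3,0,0,0],[0,0.34,0,0,0],[0,0.34,0,0,0]]}' 25
python3 -m crank '{"moves":[[0,0,0,-0.3,0],[0,0,0,-0.6,0],[0,0,0,-1,0],[0,0,0,-1.5,0],[0,0,0,-2,0],[0,0,0,-2.5,0],[0,0,0,-2.5,0],[0,0,0,-2.5,0]]}' 60
python3 - <<'E'
from h import *
for n in C: cv2.imwrite(f"pics/{n}5.png",get_image(n))
s=arm.state();print(s["ft_force"].round(2),s["tool_pos"].round(4)); p=s["tool_pos"]
for n in C: print(n,proj(n,[p]))
u=proj("scene",[p])[0].astype(int);v=proj("top",[p])[0].astype(int)
a=cv2.imread("pics/scene5.png")[u[1]-45:u[1]+35,u[0]-40:u[0]+40];b=cv2.imread("pics/top5.png")[v[1]-50:v[1]+50,v[0]-50:v[0]+50]
o=np.hstack([cv2.resize(i,(400,400),interpolation=cv2.INTER_CUBIC) for i in(a,b)]);cv2.imwrite("pics/c5.png",o)
E
```

```text
t: 18.5
tool_pos: [0.4388, -0.3391, 0.1002]
eef_rot: [[-1.0, -0.0, 0.001], [-0.0, 1.0, -0.0], [-0.001, -0.0, -1.0]]
ft_force: [5.8, 1.7, -1.7]
width: 0.0278
gripper_force: 29.8
t: 19.5
tool_pos: [0.4382, -0.339, 0.1992]
eef_rot: [[-1.0, -0.0, -0.001], [-0.0, 1.0, 0.0], [0.001, 0.0, -1.0]]
ft_force: [0.8, 0.1, -4.4]
width: 0.0273
gripper_force: 63.6
[-0.1  -0.57 -3.18] [ 0.4381 -0.339   0.1988]
scene [[223.22866737 130.17496296]]
top [[403.02585828 220.87570891]]
```

View pics/c5.png

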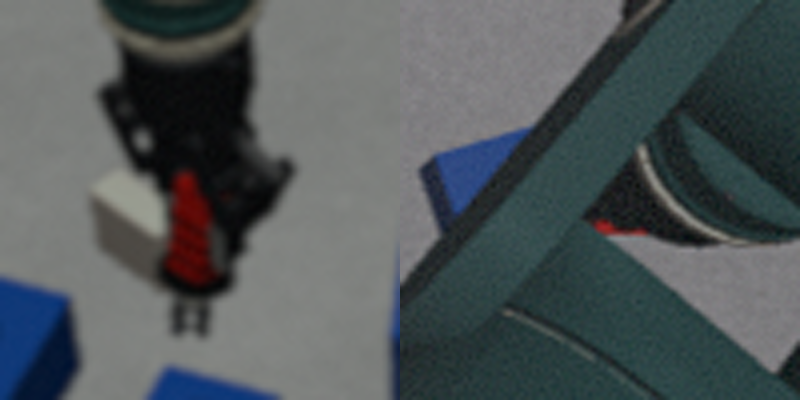

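Run:
```python
from h import *
p=np.array([.4381,-.339,.1988])+[0,0,.002]
u=proj("scene",[p-[0,0,.002]])[0].astype(int)
for th in (0,15,20,25,30):
    a=np.radians(th); ax=np.array([-np.sin(a),0,np.cos(a)])
    P=[p+ax*(k-.0344) for k in(-.036,0,.008,.068)]
    print(th,((proj("scene",P)+.5-[u[0]-40,u[1]-45])*5).round(0).tolist())
```

```text
0 [[212.0, 309.0], [208.0, 267.0], [207.0, 258.0], [199.0, 184.0]]
15 [[192.0, 323.0], [198.0, 274.0], [199.0, 263.0], [209.0, 178.0]]
20 [[186.0, 326.0], [195.0, 276.0], [197.0, 264.0], [212.0, 176.0]]
25 [[179.0, 329.0], [191.0, 277.0], [194.0, 265.0], [215.0, 175.0]]
30 [[173.0, 331.0], [188.0, 278.0], [192.0, 266.0], [218.0, 174.0]]
```

Run:
```python
from h import *
go((.5269,-.0492,.165),3.14159+.194)
```

```text
t 19.6 pos [ 0.4381 -0.339   0.1988] yaw -3.1416 F [-0.1 -0.6 -3.2] w 0.0275 -> shift [-2.22   7.243  0.848] turn -1.852 rows>= 4.9 1.0
```

```bash
python3 -m crank '{"moves":[[0,0,1,0,-0.4],[0,-0.3,2.2,0,-0.8],[0,-0.6,3.5,0,-1.2],[0,-1,4.8,0,-1.6],[0,-1.5,6,0,-1.85],[0,-2,6.9,0,-1.85],[0,-2.22,7.243,0.4,-1.85],[0,-2.22,7.243,0.85,-1.85]]}' 60
python3 -m crank '{"moves":[[0,0,0,0,0],[0,0,0,0,0],[0,0,0,0,0],[0,0,0,0,0],[0,0,0,0,0],[0,0,0,0,0],[0,0,0,0,0],[0,0,0,0,0]]}' 60
python3 - <<'E'
from h import *
go((.5269,-.0492,.1547),3.14159+.194)
for n in C: cv2.imwrite(f"pics/{n}6.png",get_image(n))
a=cv2.imread("pics/scene6.png")[150:290,220:360];b=cv2.imread("pics/top6.png")[90:230,190:330]
o=np.hstack([cv2.resize(i,(s,560),interpolation=cv2.INTER_CUBIC) for i,s in((a,560),)]);cv2.imwrite("pics/c6.png",o)
E
```

```text
t: 20.6
tool_pos: [0.5271, -0.049, 0.164]
eef_rot: [[-0.981, -0.194, -0.001], [-0.194, 0.981, 0.0], [0.001, 0.0, -1.0]]
ft_force: [-0.3, 0.3, -3.5]
width: 0.0274
gripper_force: 63.6
t: 21.6
tool_pos: [0.5272, -0.0494, 0.1658]
eef_rot: [[-0.981, -0.193, 0.0], [-0.193, 0.981, -0.0], [-0.0, -0.0, -1.0]]
ft_force: [-0.9, -0.1, -3.4]
width: 0.0272
gripper_force: 63.4
t 21.6 pos [ 0.5272 -0.0494  0.1658] yaw -2.9478 F [-0.9 -0.1 -3.4] w 0.0272 -> shift [0.006 0.006 0.278] turn -0.002 rows>= 0.2 0.0
```

View pics/c6.png

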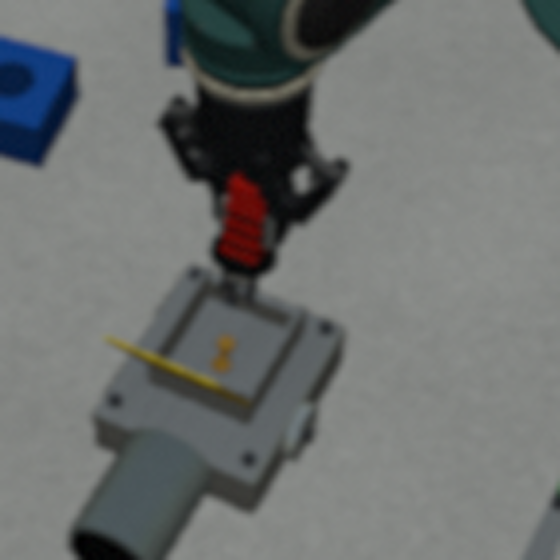

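```bash
cat > q.py <<'E'
from h import *
def D(x,y,z,h=(.612,-.0325),w=.194):
    c,s=np.cos(w),np.sin(w); x-=.036; return np.array([h[0]+x*c-y*s,h[1]+x*s+y*c,z])
E
python3 - <<'E'
from q import *
s=arm.state();p=s["tool_pos"]+[0,0,.002]; e=-s["eef_rot"][:,0]
f=lambda P:((proj("scene",P)+.5-[220,150])*4).round(1).tolist()
print("ball,foot,lid hinge",f([D(-.00845,0,.0661),D(0,0,.048)]))
print("well floor/wall corners top: front L,R back L,R", f([D(-.055,.04,.07),D(-.055,-.04,.07),D(.035,.04,.08),D(.035,-.04,.08)]), "case corners",f([D(-.075,-.065,.048),D(-.075,.065,.048),D(.075,-.065,.048),D(.075,.065,.048)]))
for th in(15,20,25,30):
    a=np.radians(th); ax=-np.sin(a)*e+[0,0,np.cos(a)]
    print(th,f([p+ax*(k-.0344) for k in(-.036,0,.008,.074)]))
I=cv2.imread("pics/scene6.png")
m=sat(I,10,28,(265,225,290,250),40,90); ys,xs=np.where(m>.5)
lab=cv2.connectedComponentsWithStats((m>.4).astype(np.uint8)); print([(((c+.5-[220,150])*4).round(1),st[4]) for c,st in zip(lab[3][1:],lab[2][1:])])
hs=cv2.cvtColor(I,cv2.COLOR_BGR2HSV); print(hs[228:246,270:284,1])
E
```

```text
ball,foot,lid hinge [[223.0, 343.2], [217.6, 366.2]]
well floor/wall corners top: front L,R back L,R [[302.2, 313.1], [203.0, 272.3], [245.9, 399.9], [143.8, 356.4]] case corners [[185.7, 258.1], [344.3, 323.2], [87.1, 410.4], [252.0, 482.6]]
15 [[237.9, 291.2], [244.2, 252.2], [245.6, 243.4], [257.6, 168.4]]
20 [[234.2, 295.7], [242.3, 254.4], [244.2, 245.1], [259.8, 166.0]]
25 [[230.5, 299.6], [240.5, 256.3], [242.8, 246.5], [261.8, 163.9]]
30 [[227.0, 302.9], [238.8, 257.9], [241.5, 247.7], [263.8, 162.3]]
[(array([223.8, 354. ]), np.int32(35)), (array([206.6, 384.2]), np.int32(50))]
[[ 21  18  20  20  20  20  20  18  20  20  16  14  12   7]
 [ 23  20  20  20  20  20  20  18  20  20  20  18  18  14]
 [ 20  20  23  20  18  20  18  18  20  22  20  20  20  21]
 [ 20  20  20  22  20  20  20  22  20  22  20  23  20  18]
 [ 23  20  20  22  20  15  13  15  18  22  23  20  20  18]
 [ 18  22  22  20   3  31  43  26   3  18  23  20  18  20]
 [ 20  22  20   5  45  99 125 105  49   5  20  20  21  18]
 [ 20  22  18  11  83 148 172 151  91  14  18  23  20  20]
 [ 20  20  18  11  84 157 182 157  90  14  18  23  18  20]
 [ 20  22  20   5  52 139 167 119  46   8  20  20  18  18]
 [ 23  20  15   8  62 135 136  56   3  20  20  20  20  20]
 [ 22  18  10  56 119 161 133  50  11  25  22  20  20  20]
 [ 20  10  31 108 168 187 155  79   5  20  20  18  22  20]
 [ 27  13  31 110 170 182 157  84  13  20  20  18  18  22]
 [ 15  17   8  59 109 126 101  47   5  20  20  20  17  22]
 [ 50  28  10   5  21  32  19   8  23  22  20  20  22  20]
 [139 111  74  33   8  10  20  23  20  20  20  20  22  20]
 [195 179 148 106  55  13  13  20  22  22  19  20  22  18]]
```

Run:
```python
from q import *
s=arm.state();p=s["tool_pos"]+[0,0,.002]; R0=s["eef_rot"]; e=-R0[:,0]; y=R0[:,1]
I=cv2.imread("pics/scene6.png"); x0,y0,Z=264,188,13
big=cv2.resize(I[y0:y0+44,x0:x0+31][:, :],None,fx=Z,fy=Z,interpolation=cv2.INTER_CUBIC); big=cv2.convertScaleAbs(big,alpha=1.7,beta=15)
out=[]
for th in(None,25):
    b=big[:,:].copy()
    if th:
        a=np.radians(th); ax=-np.sin(a)*e+[0,0,np.cos(a)]; xx=np.cos(a)*e+np.array([0,0,np.sin(a)])
        q=lambda P:np.round((proj("scene",P)+.5-[x0,y0]+[.7,0])*Z).astype(np.int32)
        o=p-ax*.0344; t=np.linspace(0,2*np.pi,40)
        for r,z in((.024,0),(.024,.008),(.0145,-.036)): cv2.polylines(b,[q([o+ax*z+r*(np.cos(k)*xx+np.sin(k)*y) for k in t])],True,(255,255,0),1)
        for z in(.008,.068): cv2.polylines(b,[q([o+ax*z+.014*(i*xx+j*y) for i,j in((1,1),(1,-1),(-1,-1),(-1,1))])],True,(0,255,0),1)
    out.append(b)
o=np.hstack(out);print(o.shape);cv2.imwrite("pics/c7.png",o[:598,:800])
```

```text
(572, 806, 3)
```

View pics/c7.png

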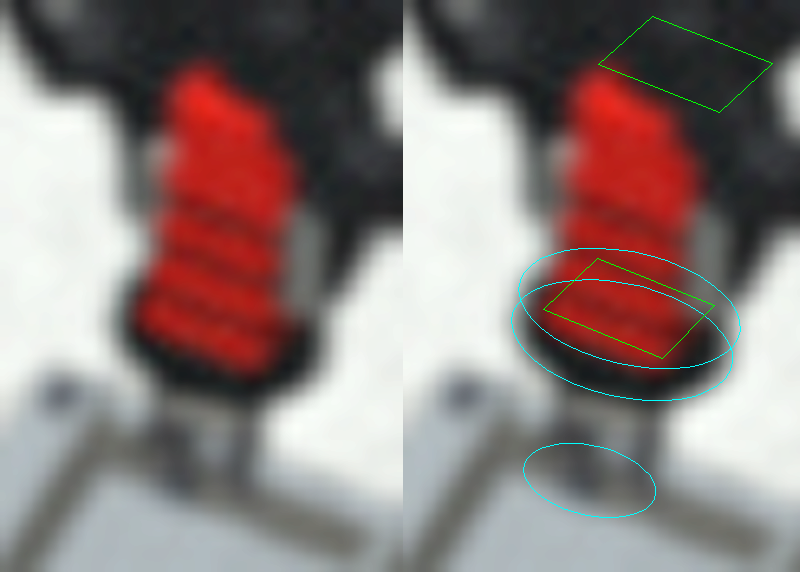

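```bash
cat >> q.py <<'E'
B=D(-.00845,0,.0661); e=np.array([np.cos(.194),np.sin(.194),0])
def tcp(L,th): a=np.radians(th); return B+L*(-np.sin(a)*e+np.array([0,0,np.cos(a)]))-[0,0,.002]
E
python3 - <<'E'
from q import *
for L in(.085,.072,.057): go(tcp(L,17.5),3.14159+.194)
E
```

```text
t 21.7 pos [ 0.5272 -0.0494  0.1658] yaw -2.9478 F [-0.3  0.4 -3.6] w 0.0272 -> shift [-0.412  0.006  0.515] turn -0.001 rows>= 0.4 0.0
t 21.7 pos [ 0.5272 -0.0494  0.1658] yaw -2.9478 F [-0.3  0.4 -3.6] w 0.0272 -> shift [-0.51   0.006  0.825] turn -0.001 rows>= 0.6 0.0
t 21.7 pos [ 0.5272 -0.0494  0.1658] yaw -2.9478 F [-0.3  0.4 -3.6] w 0.0272 -> shift [-0.623  0.006  1.183] turn -0.001 rows>= 0.9 0.0
```

```bash
python3 -m crank '{"moves":[[0,-0.2,0.006,0.2,0],[0,-0.41,0.006,0.4,0],[0,-0.41,0.006,0.515,0],[0,-0.45,0.006,0.62,0],[0,-0.48,0.006,0.73,0],[0,-0.51,0.006,0.825,0],[0,-0.51,0.006,0.825,0],[0,-0.51,0.006,0.825,0]]}' 40
python3 - <<'E'
from q import *
for n in C: cv2.imwrite(f"pics/{n}8.png",get_image(n))
go(tcp(.064,17.5),3.14159+.194);go(tcp(.057,17.5),3.14159+.194)
I=cv2.imread("pics/scene8.png"); a=cv2.resize(I[190:250,250:310],(590,590),interpolation=cv2.INTER_CUBIC); cv2.imwrite("pics/c8.png",cv2.convertScaleAbs(a,alpha=1.7,beta=15))
E
```

```text
t: 22.7
tool_pos: [0.5471, -0.0453, 0.1329]
eef_rot: [[-0.981, -0.193, 0.0], [-0.193, 0.981, -0.0], [-0.0, -0.0, -1.0]]
ft_force: [-0.5, 0.2, -2.0]
width: 0.0275
gripper_force: 63.7
t 22.8 pos [ 0.5472 -0.0453  0.133 ] yaw -2.9478 F [-2.  -1.2 -1.2] w 0.0269 -> shift [-0.059  0.002  0.197] turn -0.002 rows>= 0.1 0.0
t 22.8 pos [ 0.5472 -0.0453  0.133 ] yaw -2.9478 F [-2.  -1.2 -1.2] w 0.0269 -> shift [-0.112  0.002  0.364] turn -0.002 rows>= 0.2 0.0
```

View pics/c8.png

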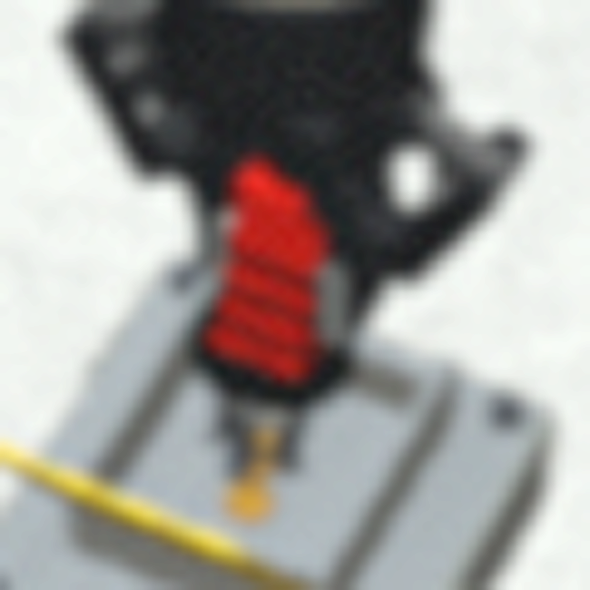

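```bash
python3 -m crank '{"moves":[[0,-0.02,0,0.05,0],[0,-0.03,0,0.1,0],[0,-0.045,0,0.15,0],[0,-0.06,0,0.2,0],[0,-0.06,0,0.2,0],[0,-0.06,0,0.2,0],[0,-0.06,0,0.2,0],[0,-0.06,0,0.2,0]]}' 40
python3 - <<'E'
from q import *
go(tcp(.057,17.5),3.14159+.194)
E
```

```text
t: 23.8
tool_pos: [0.5493, -0.0448, 0.1246]
eef_rot: [[-0.981, -0.193, -0.001], [-0.193, 0.981, 0.0], [0.001, 0.0, -1.0]]
ft_force: [-5.2, 0.0, -7.7]
width: 0.0275
gripper_force: 62.8
t 23.8 pos [ 0.5493 -0.0448  0.1246] yaw -2.9478 F [-5.2  0.  -7.7] w 0.0275 -> shift [-0.058 -0.001  0.153] turn -0.002 rows>= 0.1 0.0
```

Run:
```python
from q import *
for a in((.060,20),(.058,22),(.057,25)): go(tcp(*a),3.14159+.194)
```

```text
t 23.8 pos [ 0.5493 -0.0448  0.1246] yaw -2.9478 F [-5.2  0.  -7.7] w 0.0275 -> shift [ 0.026 -0.001  0.103] turn -0.002 rows>= 0.1 0.0
t 23.8 pos [ 0.5493 -0.0448  0.1246] yaw -2.9478 F [-5.2  0.  -7.7] w 0.0275 -> shift [ 0.056 -0.001  0.168] turn -0.002 rows>= 0.1 0.0
t 23.8 pos [ 0.5493 -0.0448  0.1246] yaw -2.9478 F [-5.2  0.  -7.7] w 0.0275 -> shift [ 0.115 -0.001  0.221] turn -0.002 rows>= 0.2 0.0
```

```bash
python3 -m crank '{"moves":[[0,0.01,0,0.04,0],[0,0.02,0,0.08,0],[0,0.03,0,0.1,0],[0,0.045,0,0.14,0],[0,0.055,0,0.17,0],[0,0.055,0,0.17,0],[0,0.055,0,0.17,0],[0,0.055,0,0.17,0]]}' 40
python3 - <<'E'
from q import *
s=arm.state();print(s["ft_force"].round(1),s["wrist_torque"].round(2))
for a in((.057,25),(.055,25)): go(tcp(*a),3.14159+.194)
E
```

```text
t: 24.8
tool_pos: [0.5476, -0.0453, 0.1183]
eef_rot: [[-0.981, -0.193, 0.001], [-0.193, 0.981, -0.0], [-0.001, -0.0, -1.0]]
ft_force: [1.0, 1.0, -1.6]
width: 0.0274
gripper_force: 63.7
[ 1.   1.  -1.6] [ 0.04 -0.22 -0.02]
t 24.8 pos [ 0.5476 -0.0453  0.1183] yaw -2.9479 F [ 1.   1.  -1.6] w 0.0274 -> shift [0.072 0.004 0.063] turn -0.002 rows>= 0.1 0.0
t 24.8 pos [ 0.5476 -0.0453  0.1183] yaw -2.9479 F [ 1.   1.  -1.6] w 0.0274 -> shift [0.05  0.004 0.108] turn -0.002 rows>= 0.1 0.0
```

```bash
python3 -m crank '{"moves":[[0,0.02,0,0.01,0],[0,0.035,0,0.02,0],[0,0.05,0,0.035,0],[0,0.06,0,0.05,0],[0,0.072,0.004,0.063,0],[0,0.072,0.004,0.063,0],[0,0.072,0.004,0.063,0],[0,0.072,0.004,0.063,0]]}' 40
python3 - <<'E'
from q import *
s=arm.state();print(s["ft_force"].round(1),s["wrist_torque"].round(2))
for a in((.055,25),(.050,25)): go(tcp(*a),3.14159+.194)
E
```

```text
t: 25.8
tool_pos: [0.5455, -0.0457, 0.1171]
eef_rot: [[-0.981, -0.193, 0.003], [-0.193, 0.981, -0.0], [-0.003, -0.001, -1.0]]
ft_force: [4.3, 0.3, 11.2]
width: 0.0273
gripper_force: 65.2
[ 4.3  0.3 11.2] [ 0.24 -1.06  0.04]
t 25.8 pos [ 0.5455 -0.0457  0.1171] yaw -2.9478 F [ 4.3  0.3 11.2] w 0.0273 -> shift [-0.003  0.004  0.078] turn -0.002 rows>= 0.0 0.0
t 25.8 pos [ 0.5455 -0.0457  0.1171] yaw -2.9478 F [ 4.3  0.3 11.2] w 0.0273 -> shift [-0.055  0.004  0.191] turn -0.002 rows>= 0.1 0.0
```

```bash
python3 -m crank '{"moves":[[0,-0.01,0,0.03,0],[0,-0.02,0,0.06,0],[0,-0.025,0,0.09,0],[0,-0.03,0,0.12,0],[0,-0.04,0,0.15,0],[0,-0.05,0,0.18,0],[0,-0.055,0,0.191,0],[0,-0.055,0,0.191,0]]}' 40
python3 - <<'E'
from q import *
for n in C: cv2.imwrite(f"pics/{n}9.png",get_image(n))
s=arm.state();print(s["ft_force"].round(1),s["wrist_torque"].round(2))
d=s["tool_pos"]+[0,0,.002]-B; print("L",np.linalg.norm(d),"th",np.degrees(np.arctan2(-d@e,d[2])))
I=cv2.imread("pics/scene9.png"); a=cv2.resize(I[190:250,250:310],(590,590),interpolation=cv2.INTER_CUBIC); cv2.imwrite("pics/c9.png",cv2.convertScaleAbs(a,alpha=1.7,beta=15))
E
```

```text
t: 26.8
tool_pos: [0.5478, -0.0453, 0.1098]
eef_rot: [[-0.981, -0.193, 0.004], [-0.193, 0.981, -0.0], [-0.004, -0.001, -1.0]]
ft_force: [1.7, 1.3, 14.4]
width: 0.0273
gripper_force: 65.4
[ 3.4  1.9 14.1] [ 0.32 -0.83  0.01]
L 0.0502800614369444 th 24.68795358051569
```

View pics/c9.png

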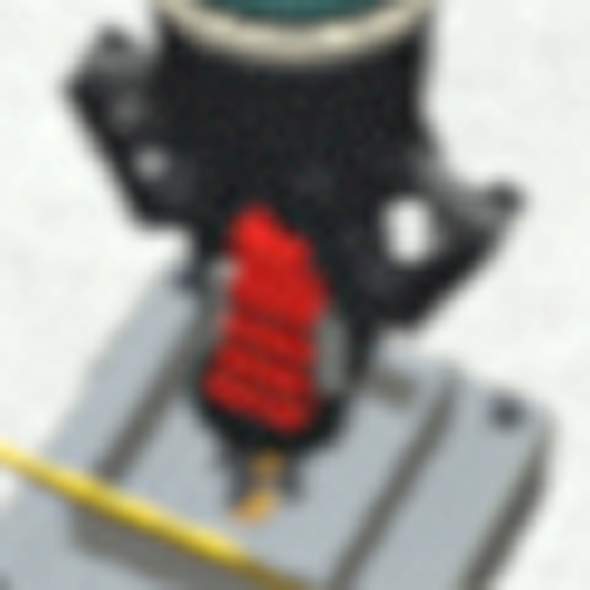

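Run:
```python
from q import *
def up(n): return cv2.resize(cv2.cvtColor(cv2.imread(f"pics/{n}.png"),cv2.COLOR_BGR2LAB).astype(np.float32),None,fx=8,fy=8,interpolation=cv2.INTER_CUBIC)
def match(A,Bm,x0,y0,x1,y1,ch):
    T=np.ascontiguousarray(A[y0*8:y1*8,x0*8:x1*8,ch]); r=cv2.matchTemplate(np.ascontiguousarray(Bm[(y0-8)*8:(y1+14)*8,(x0-9)*8:(x1+9)*8,ch]),T,cv2.TM_CCOEFF_NORMED); _,m,_,l=cv2.minMaxLoc(r); return ((l[0]/8-9),(l[1]/8-8),round(m,3))
A,Bm=up("scene8"),up("scene9")
for nm,b,ch in(("hand",(256,190,306,206),0),("holeR",(284,200,306,222),0),("fingL",(256,192,272,214),0),("redbot",(269,218,286,231),1),("redtop",(272,204,285,214),1),("red all",(268,203,286,232),1),("pads",(270,212,288,226),0)): print(nm,match(A,Bm,*b,ch))
# predicted shifts
p8=np.array([.5472,-.0453,.1330])+[0,0,.002];s=arm.state();p9=s["tool_pos"]+[0,0,.002]
def pts(p,th): a=np.radians(th); ax=-np.sin(a)*e+[0,0,np.cos(a)]; return proj("scene",[p,p+ax*(.012-.0344),p+ax*(.060-.0344),p+[0,0,.06]])
for t9 in(17.5,20,22,25,28): print(t9,(pts(p9,t9)-pts(p8,17.5)).round(2).tolist())
```

```text
hand (0.0, 5.5, 0.996)
holeR (-0.25, 5.25, 0.992)
fingL (-0.125, 5.0, 0.98)
redbot (-0.125, 5.0, 0.996)
redtop (0.0, 5.125, 0.996)
red all (-0.125, 5.0, 0.996)
pads (0.0, 5.25, 0.844)
17.5 [[-0.15, 5.07], [-0.14, 4.95], [-0.17, 5.21], [-0.16, 5.4]]
20 [[-0.15, 5.07], [-0.28, 5.12], [0.0, 5.01], [-0.16, 5.4]]
22 [[-0.15, 5.07], [-0.4, 5.25], [0.14, 4.86], [-0.16, 5.4]]
25 [[-0.15, 5.07], [-0.57, 5.44], [0.34, 4.66], [-0.16, 5.4]]
28 [[-0.15, 5.07], [-0.74, 5.6], [0.53, 4.48], [-0.16, 5.4]]
```

```bash
python3 -m crank '{"moves":[[0,0.015,0,0.007,0],[0,0.03,0,0.014,0],[0,0.045,0,0.021,0],[0,0.06,0,0.028,0],[0,0.06,0,0.028,0],[0,0.06,0,0.028,0],[0,0.06,0,0.028,0],[0,0.06,0,0.028,0]]}' 60
cat > v.py <<'E'
from q import *
import sys
k=sys.argv[1]
cv2.imwrite(f"pics/scene{k}.png",get_image("scene"))
s=arm.state();F=s["ft_force"]+[0,0,3.3]
d=s["tool_pos"]+[0,0,.002]-B; print("t",s["t"],"L",np.linalg.norm(d),"th",np.degrees(np.arctan2(-d@e,d[2])))
a=np.array([-.4226*e[0],-.4226*e[1],.9063]);x=np.array([.9063*e[0],.9063*e[1],.4226]);print("F",F.round(1),"axial",F@a,"lateral",F@x)
def up(n): return cv2.resize(cv2.cvtColor(cv2.imread(f"pics/{n}.png"),cv2.COLOR_BGR2LAB).astype(np.float32),None,fx=16,fy=16,interpolation=cv2.INTER_CUBIC)
def match(A,Bm,x0,y0,x1,y1,ch):
    T=np.ascontiguousarray(A[y0*16:y1*16,x0*16:x1*16,ch]); r=cv2.matchTemplate(np.ascontiguousarray(Bm[(y0-8)*16:(y1+14)*16,(x0-9)*16:(x1+9)*16,ch]),T,cv2.TM_CCOEFF_NORMED); _,m,_,l=cv2.minMaxLoc(r); return ((l[0]/16-9),(l[1]/16-8),round(m,3))
A,Bm=up("scene8"),up("scene"+k)
for nm,b,ch in(("hand",(256,190,306,206),0),("redbot",(269,218,286,231),1),("redtop",(272,204,285,214),1)): print(nm,match(A,Bm,*b,ch))
p8=np.array([.5472,-.0453,.1330])+[0,0,.002];p9=s["tool_pos"]+[0,0,.002]
def pts(p,th): a=np.radians(th); ax=-np.sin(a)*e+[0,0,np.cos(a)]; return proj("scene",[p,p+ax*(.012-.0344),p+ax*(.060-.0344),p+[0,0,.06]])
for t9 in(0,3,6,9): print(t9,(pts(p9,20+t9)-pts(p8,20)).round(2).tolist())
E
python3 v.py 10
```

```text
t: 27.9
tool_pos: [0.546, -0.0457, 0.1092]
eef_rot: [[-0.981, -0.193, 0.006], [-0.193, 0.981, -0.0], [-0.005, -0.001, -1.0]]
ft_force: [6.3, 2.5, 15.3]
width: 0.0273
gripper_force: 65.7
t 27.95 L 0.05051024329347359 th 26.84090780336992
F [ 7.   1.5 18.8] axial 14.046449455111583 lateral 14.411536229710512
hand (0.3125, 5.0625, 0.997)
redbot (0.125, 4.6875, 0.994)
redtop (0.125, 4.8125, 0.997)
0 [[0.12, 4.72], [0.13, 4.6], [0.1, 4.86], [0.12, 5.05]]
3 [[0.12, 4.72], [-0.04, 4.79], [0.3, 4.65], [0.12, 5.05]]
6 [[0.12, 4.72], [-0.21, 4.97], [0.5, 4.45], [0.12, 5.05]]
9 [[0.12, 4.72], [-0.38, 5.13], [0.69, 4.28], [0.12, 5.05]]
```

Run:
```python
from q import *
go(tcp(.0572,22.3),3.14159+.194)
```

```text
t 27.95 pos [ 0.546  -0.0457  0.1092] yaw -2.9478 F [ 7.   1.5 15.5] w 0.0273 -> shift [-0.029  0.005 -0.196] turn -0.002 rows>= 0.1 0.0
```

```bash
python3 -m crank '{"moves":[[0,-0.01,0,-0.05,0],[0,-0.015,0,-0.1,0],[0,-0.02,0,-0.15,0],[0,-0.03,0,-0.196,0],[0,-0.03,0,-0.196,0],[0.3,-0.03,0,-0.196,0],[0.3,-0.03,0,-0.196,0],[0.3,-0.03,0,-0.196,0]]}' 20
python3 v.py 11
```

```text
t: 28.95
tool_pos: [0.5454, -0.0457, 0.1153]
eef_rot: [[-0.981, -0.192, -0.0], [-0.192, 0.981, -0.001], [0.0, -0.001, -1.0]]
ft_force: [-3.5, -1.6, 9.8]
width: 0.0272
gripper_force: 65.0
t 29.0 L 0.05632266987605673 th 24.65190124115349
F [-3.6 -1.7 11.8] axial 12.330704820639076 lateral 1.545270779510682
hand (0.3125, 3.6875, 0.997)
redbot (0.3125, 3.125, 0.991)
redtop (0.25, 3.375, 0.997)
0 [[0.27, 3.27], [0.28, 3.18], [0.25, 3.38], [0.27, 3.51]]
3 [[0.27, 3.27], [0.1, 3.37], [0.46, 3.16], [0.27, 3.51]]
6 [[0.27, 3.27], [-0.07, 3.55], [0.65, 2.97], [0.27, 3.51]]
9 [[0.27, 3.27], [-0.24, 3.71], [0.84, 2.8], [0.27, 3.51]]
```

```bash
cat > tilt.py <<'E'
from q import *
T={"5":((.4381,-.339,.1988),0.),"6":((.5272,-.0494,.1658),.1937),"8":((.5472,-.0453,.1330),.1937),"9":((.5478,-.0453,.1098),.1937),"10":((.546,-.0457,.1092),.1937),"11":((.5454,-.0457,.1153),.1937)}
for k,(p,w) in T.items():
    I=cv2.cvtColor(cv2.imread(f"pics/scene{k}.png"),cv2.COLOR_BGR2LAB).astype(float)[...,1]-128
    p=np.array(p)+[0,0,.002]; ex=np.array([np.cos(w),np.sin(w),0]); ey=np.array([-np.sin(w),np.cos(w),0])
    c=proj("scene",[p])[0]
    def edge(th,sx,sy):
        a=np.radians(th); ax=-np.sin(a)*ex+[0,0,np.cos(a)]; xx=np.cos(a)*ex+np.array([0,0,np.sin(a)])
        return proj("scene",[p+ax*(z-.0344)+.014*(sx*xx+sy*ey) for z in(.010,.030)])
    r=[]
    for y in range(int(c[1])-10,int(c[1])+16):
        row=I[y,int(c[0])-16:int(c[0])+14]; m=row.max()
        if m<15: continue
        i=int(np.argmax(row>m/2)); j=len(row)-1-int(np.argmax(row[::-1]>m/2))
        l=i-(row[i]-m/2)/(row[i]-row[i-1]); rr=j+(row[j]-m/2)/(row[j]-row[j+1])
        r.append((y-int(c[1]),round(l-16-c[0]%1,2),round(rr-16-c[0]%1,2)))
    print(k,r)
    print("  pred",[(th,[(n,(edge(th,*q)-c).round(2).tolist()) for n,q in (("L",(1,-1)),("LB",(-1,-1)),("R",(1,1)))]) for th in(15,20,25)] if k in"58" else "")
E
python3 tilt.py
```

```text
5 [(-10, np.float64(-5.23), np.float64(-1.71)), (-9, np.float64(-5.7), np.float64(-1.58)), (-8, np.float64(-5.83), np.float64(-1.35)), (-7, np.float64(-5.98), np.float64(-1.14)), (-6, np.float64(-5.88), np.float64(-0.79)), (-5, np.float64(-5.73), np.float64(0.12)), (-4, np.float64(-5.74), np.float64(0.92)), (-3, np.float64(-6.0), np.float64(1.08)), (-2, np.float64(-6.0), np.float64(1.29)), (-1, np.float64(-5.6), np.float64(1.56)), (0, np.float64(-5.63), np.float64(1.46)), (1, np.float64(-6.17), np.float64(1.33)), (2, np.float64(-6.04), np.float64(0.73)), (3, np.float64(-6.05), np.float64(0.69)), (4, np.float64(-6.67), np.float64(1.16)), (5, np.float64(-6.87), np.float64(1.05)), (6, np.float64(-6.7), np.float64(0.91)), (7, np.float64(-6.97), np.float64(1.04)), (8, np.float64(-7.54), np.float64(1.29)), (9, np.float64(-7.21), np.float64(1.18)), (10, np.float64(-6.21), np.float64(2.0)), (11, np.float64(-4.35), np.float64(1.5)), (12, np.float64(-2.97), np.float64(0.97))]
  pred [(15, [('L', [[-7.42, 6.47], [-6.83, 0.84]]), ('LB', [[-1.2, 3.11], [-0.57, -2.47]]), ('R', [[-0.36, 10.66], [0.
[... 4928 characters left out ...]
p.float64(2.64)), (-2, np.float64(-5.52), np.float64(3.45)), (-1, np.float64(-5.72), np.float64(3.97)), (0, np.float64(-5.55), np.float64(4.1)), (1, np.float64(-5.33), np.float64(3.77)), (2, np.float64(-5.82), np.float64(3.48)), (3, np.float64(-6.22), np.float64(3.17)), (4, np.float64(-6.25), np.float64(2.6)), (5, np.float64(-7.02), np.float64(2.85)), (6, np.float64(-7.28), np.float64(2.73)), (7, np.float64(-7.33), np.float64(2.29)), (8, np.float64(-7.32), np.float64(2.58)), (9, np.float64(-7.55), np.float64(2.65)), (10, np.float64(-7.34), np.float64(2.52)), (11, np.float64(-6.21), np.float64(2.36)), (12, np.float64(-3.34), np.float64(2.17)), (13, np.float64(-1.86), np.float64(1.71))]
  pred
```

Run:
```python
from q import *
go(tcp(.0592,22.3),3.14159+.194)
```

```text
t 29.0 pos [ 0.5454 -0.0457  0.1153] yaw -2.9479 F [-3.6 -1.7  8.5] w 0.0275 -> shift [-0.026  0.003 -0.09 ] turn -0.003 rows>= 0.1 0.0
```

```bash
python3 -m crank '{"moves":[[0,-0.02,0,-0.03,0],[0,-0.04,0,-0.06,0],[0,-0.045,0,-0.09,0],[0,-0.045,0,-0.09,0],[0,-0.045,0,-0.09,0],[0,-0.045,0,-0.09,0],[0,-0.045,0,-0.09,0],[0,-0.045,0,-0.09,0]]}' 80
python3 v.py 12 | head -3
python3 - <<'E'
from q import *
for t in (22,23,24): go(tcp(.0515,t),3.14159+.194)
E
```

```text
t: 30.0
tool_pos: [0.5472, -0.0451, 0.1181]
eef_rot: [[-0.981, -0.193, -0.0], [-0.193, 0.981, -0.0], [0.0, -0.0, -1.0]]
ft_force: [1.0, -1.1, 0.5]
width: 0.027
gripper_force: 78.7
t 30.05 L 0.05815699772823877 th 21.785244321690346
F [-0.1 -2.2  3.5] axial 3.433757378993373 lateral 0.9859530557173241
hand (0.0625, 3.5625, 0.998)
t 30.05 pos [ 0.5472 -0.0451  0.1181] yaw -2.9479 F [-0.1 -2.2  0.2] w 0.027 -> shift [-0.057 -0.003  0.156] turn -0.003 rows>= 0.1 0.0
t 30.05 pos [ 0.5472 -0.0451  0.1181] yaw -2.9479 F [-0.1 -2.2  0.2] w 0.027 -> shift [-0.037 -0.003  0.165] turn -0.003 rows>= 0.1 0.0
t 30.05 pos [ 0.5472 -0.0451  0.1181] yaw -2.9479 F [-0.1 -2.2  0.2] w 0.027 -> shift [-0.016 -0.003  0.174] turn -0.003 rows>= 0.1 0.0
```

```bash
python3 -m crank '{"moves":[[0,-0.01,0,0.03,0],[0,-0.02,0,0.06,0],[0,-0.03,0,0.09,0],[0,-0.04,0,0.12,0],[0,-0.05,0,0.15,0],[0,-0.06,0,0.18,0],[0,-0.06,0,0.18,0],[0,-0.06,0,0.18,0]]}' 80
python3 v.py 13
```

```text
t: 31.05
tool_pos: [0.5494, -0.0448, 0.1116]
eef_rot: [[-0.981, -0.193, -0.0], [-0.193, 0.981, -0.0], [0.0, -0.0, -1.0]]
ft_force: [-6.5, -2.7, 10.2]
width: 0.0273
gripper_force: 79.7
t 31.1 L 0.05136779296273036 th 22.046187140687017
F [-7.  -1.4 14.3] axial 16.00177160417291 lateral -0.40583765441327246
hand (-0.375, 5.5625, 0.995)
redbot (-0.3125, 5.0, 0.993)
redtop (-0.375, 5.3125, 0.995)
0 [[-0.37, 5.13], [-0.35, 5.02], [-0.38, 5.26], [-0.38, 5.44]]
3 [[-0.37, 5.13], [-0.53, 5.22], [-0.18, 5.04], [-0.38, 5.44]]
6 [[-0.37, 5.13], [-0.7, 5.39], [0.01, 4.85], [-0.38, 5.44]]
9 [[-0.37, 5.13], [-0.86, 5.55], [0.21, 4.67], [-0.38, 5.44]]
```

```bash
python3 -m crank '{"moves":[[0,0,0,0,0],[0,0,0,0,0],[0,0,0,0,0],[0,0,0,0,0],[0,0,0,0,0],[0,0,0,0,0],[0,0,0,0,0],[0,0,0,0,0]]}' 80
python3 v.py 14 | head -2
python3 -c "
from bench import arm
print(arm.finish_job())"
```

```text
t: 32.1
tool_pos: [0.5494, -0.0448, 0.1117]
eef_rot: [[-0.981, -0.193, -0.0], [-0.193, 0.981, -0.0], [0.0, -0.0, -1.0]]
ft_force: [-6.4, -2.3, 10.3]
width: 0.0274
gripper_force: 79.7
t 32.15 L 0.05137780820030267 th 22.073536207179153
F [-6.8 -1.9 13.9] axial 15.599518704633432 lateral -0.48084265966524403
the job is handed in; nothing more can be done
None
```

The job is handed in at about 32 s, no verdict returned: the blade levered the cover back past upright and lies flat on the bench, and the gun, still gripped, is seated on the nipple and pressed at about 15.6 N; its tilt is my estimate (22–26° against 25°), and I judged the nose travel from the force, not directly.

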